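# Reset the tripped whetstone sharpener

### The arm

A 7-joint arm with a two-finger parallel gripper is mounted at the origin on the work surface. World frame = base frame: x ahead of the robot, y to its left, z up, the work surface at z = 0. Lengths are in m, angles in rad, forces in N, time in s.
With the tool pointing down it reaches from about 0.425 to 0.825 m from the base axis. Payload 3.6 kg.
Tool frame: the origin (TCP) lies at the very end of the fingers, on their centre line; the grasp point (between the pads) lies 19 mm behind it; y points along the fingers, x is the direction in which the jaws open and shut, and the axes are right-handed (so a half turn about y gives the same grasp; the last joint's range is limited). The gripper opens to 85 mm and grips with 20 to 120 N. Pads are 22 mm wide; open, the fingers measure 114 mm over their backs; the gripper's body (76 mm by 85 mm) begins 54 mm behind the grasp point. The pads swing forward as they close: fully open they stand 13 mm farther back than shut.
Start: joints at [-1.175, 0.615, -0.013, 1.423, 0.008, 1.103, -0.04], TCP at [0.266, 0.593, 0.231] pointing down, gripper open.
Joint ranges: [-3.12, 3.12], [-0.3, 2.06], [-1.34, 1.32], [0.26, 2.42], [-1.36, 4.5], [0.01, 1.98], [-2.84, 2.84]. Speed limits (rad/s): [2.79, 2.79, 3.14, 3.14, 3.14, 3.14, 3.14].

### API

Orientations are given as a unit quaternion [w, x, y, z].
In Python, from rig import state, read_camera, order, masks_of, mark_of gives the robot as it stands.
- The arm moves only by the shell command python3 -m creep 'ROWS' [FORCE]. ROWS is JSON, a list of rows, each a list of 5 numbers: the closure, from 0 (fully open) to 1 (shut), then the shift along the world's x, y, z in cm, then the turn about the world's z in rad. In form: [[hand, tx, ty, tz, yaw], ...]. A call has 1 to 5 rows; each row is the pose to reach, as a shift and turn from the pose commanded when the call began; what a row does not reach only later rows make up. A row lasts 1/10 s, in which the tool goes at most 50 mm and 8.59 degrees, less where a joint would pass 70% of its speed; a pose out of reach is approached as far as the arm can. A call with a gripper value outside its range is refused whole. The fingers move at their own pace and stop on an object; FORCE is the grip in N (left out, the last holds). Time passes only in rows, so rows that repeat a pose let the fingers close. It gives the time, the measured TCP pose, the force and the opening at its end, in the units of the state.
- state(): the state, without advancing time (a new reading comes with each control period).
- read_camera(name): name is "scene" or "side" or "wrist"; returns a dict with "color" (480x640x3 uint8, blue, green, red), "fx", "fy", "cx", "cy" (pixels), "cam_to_world" (4x4, takes a point from camera to world coordinates). Camera axes: x right, y up, looking along -z (the intrinsics and any distortion apply to the point x, -y, -z); pixel columns grow to the right and rows downward; lengths in m; the calibration is good to about 2 mm. A picture is of the moment at which its call begins. There is no depth.
- order.close_job(): hands the job in, once; it reports no verdict.
Trained networks look in the newest picture that a camera, given by its name, has taken for a name from the list of things; names that differ only in an ending like _2 or _b are one class to them, and where a whole thing is asked for, a point or a joint stands for the part that bears it (a point fixed in the world has none). Each returns a list of dicts, best first, with "confidence" (0 to 1); they miss things now and then, are a little off and sometimes report something else, mostly with a low value. They report only what shows in the picture. A call takes as long as a camera call.
- masks_of(label, camera): "mask" (480x640 bool, what is visible of it) and "rect" ([left, top, width, height] in pixels, round what is visible of it).
- mark_of(label, camera): "position" ([column, row] in pixels: a listed point, or the origin of a listed thing).
The state is a dict: "time": time; "joint_positions": joint angles; "joint_velocities": joint speeds; "joint_efforts": joint torques, N m; "position": TCP position; "ee_rot": TCP orientation; "ft_force": force on the tool from outside, world axes, zero at the start; "torque": the same for the moment, N m; "finger_gap": finger opening in m.
Only numpy, scipy, OpenCV 4.12 (cv2) and the standard library are available. Lean on these libraries where they do the work, as an engineer would, in place of code of your own. Each camera call takes 0.05 s, during which the arm holds its last target. There are 200 camera calls.

### The job

The whetstone sharpener has tripped out on overload while its power switch was still on. Make it safe and reset it: press the near end of the rocker switch so that it rocks fully over to off, and only then reach a fingertip into the finger well and press the overload reset button at the bottom all the way in, where it stays. Leave the switch off and the button in, pick nothing up, and disturb neither the speed dial nor any of the things lying about.

Things in the scene. Friction and masses are not known exactly. Their poses are not given: they have to be found in the camera images.
- machine: powered whetstone sharpener bolted to the bench, 376 (y) x 335 (x) mm, housing 95 mm high; flat stone, white tank, steel rest on top (to 200 mm). Origin: centre of underside; x away from operator, y left, z up. Its near side, x -61 to -170 mm, is a console sloping 15 deg down to the operator, with three bare-metal plates 118 mm apart: finger well, rocker, speed dial, in changing order
- reset_well (a point): centre of the mouth of the round finger well, level with its plate's face. Axes: x up the slope away from the operator, y left along the console, z straight out of the plate (15 deg from vertical, leaning to the operator). The well is 46 mm across, 27 mm deep, straight-walled along z; the reset button stands in the middle of its floor
- reset_button (a joint): how far the black reset button (20 mm across) is pushed in (m): 0 = tripped, popped out, top 18 mm below the well's mouth; 0.006 = fully in, top 24 mm below the mouth (3 mm above the floor). It resists with about 4 N all the way and stays where it is pushed
- switch_face (a point): centre of the power switch, on its plate's face under the rocker; axes as for the well (x up the slope, y left, z out of the plate). The black rocker is 47 mm long (x), 28 mm wide (y) and rocks about y, 6 mm above this point, in a rim 60 x 40 mm, 4 mm high. The top of a rocker end is about 18 mm above the plate when up, 9 mm when down
- rocker (a joint): angle of the rocker (rad): +0.2 = on, its far end down and its near (operator's) end up; -0.2 = off, near end down. It moves under about 4 N at the raised end, 17 to 20 mm from the centre, and stays where it is left
- dial_mark (a point): the white pointer's tip on top of the round black speed dial (36 mm across, 20 mm high over its plate), which must not be turned
- gouge_wide: loose carving gouge lying on the bench in front of the sharpener: brown turned handle 30 mm thick, steel blade 20 mm wide, 260 mm long along its x; origin on the bench side under the joint of handle and blade
- gouge_narrow: loose carving gouge like the other, blade 11 mm wide, 250 mm long; same origin and axes
- mallet: loose turned beech carver's mallet standing on its head, 90 mm across, 237 mm high; origin at the centre of its underside
- dish: loose carved mahogany soap dish with six small holes, 150 x 105 x 26 mm; origin at the centre of its underside
- compound_bar: loose pale bar of honing compound, 75 x 34 x 24 mm, lying on the sharpener's flat top beside the stone wheel, just behind the console; origin at the centre of its underside
- slip_stone: loose grey slip stone, 95 x 40 x 14 mm, lying beside the bar on the sharpener's top; origin at the centre of its underside

How it is judged:
By the outcome, as a careful person would: the job done as asked, in the order asked, and still so for the second after the job is handed in, with the robot touching nothing.
It also fails if it takes over 38 s, if anything falls off the work surface, if the arm or the gripper's body presses on something with over 40 N, if the wrist force passes 120 N, or if a joint passes its speed limit or range.

## Working session

There is one attempt and no reset: what is moved stays moved. The work goes in short steps, Python scripts to look and compute and a shell command to move; the robot and the scene stay as the last step left them, time stands still between calls to the robot, and variables do not carry over. Pictures are saved under pics/ and viewed, about 8 in all and at most 12, crops included, and the job is handed in when it is done.

```bash
mkdir -p pics; cat > h.py <<'E'
import numpy as np, cv2
from rig import state, read_camera, order, masks_of, mark_of
def ray(c,p):
    M=np.array(c["cam_to_world"]);d=M[:3,:3]@np.array([(p[0]-c["cx"])/c["fx"],-(p[1]-c["cy"])/c["fy"],-1.])
    return M[:3,3],d/np.linalg.norm(d)
def tri(rs):
    A=sum(np.eye(3)-np.outer(d,d) for o,d in rs);b=sum((np.eye(3)-np.outer(d,d))@o for o,d in rs)
    x=np.linalg.solve(A,b);return x,[float(np.linalg.norm((np.eye(3)-np.outer(d,d))@(x-o)))for o,d in rs]
E
python3 - <<'E'
from h import *
s=state();print(s["time"],s["position"],s["ee_rot"],s["ft_force"],s["finger_gap"])
C={}
for n in ("scene","side"):
    C[n]=read_camera(n);cv2.imwrite(f"pics/{n}1.png",C[n]["color"]);print(n,{k:v for k,v in C[n].items() if k!="color"})
    if 'dist' in C[n]: print(C[n]['dist'])
for l in ("reset_well","switch_face","dial_mark","machine","mallet","compound_bar"):
    R=[]
    for n in C:
        m=mark_of(l,n);print(l,n,[(np.round(q["position"]),round(q["confidence"],2)) for q in m[:2]])
        if m:R.append(ray(C[n],m[0]["position"]))
    if len(R)>1: print(tri(R))
E
```

```text
0.0 [0.26580989 0.59231192 0.23012386] [-0.59305721  0.59410184  0.38349976 -0.38503776] [ 0.3918213  -0.47837092 -0.52542148] 0.0853446715604738
scene {'fx': 528.7817021421951, 'fy': 528.7817021421951, 'cx': 315.21381556425814, 'cy': 231.57891479911638, 'cam_to_world': array([[ 3.40802909e-01, -7.37054772e-01,  5.83612577e-01,
         1.13148535e+00],
       [ 9.40134248e-01,  2.67836894e-01, -2.10739163e-01,
        -1.90182972e-01],
       [-9.86673958e-04,  6.20494691e-01,  7.84210026e-01,
         8.84855488e-01],
       [ 0.00000000e+00,  0.00000000e+00,  0.00000000e+00,
         1.00000000e+00]])}
side {'fx': 474.099785416411, 'fy': 474.099785416411, 'cx': 310.792803350748, 'cy': 242.57897028194503, 'cam_to_world': array([[ 0.79213536,  0.4609337 , -0.40007711,  0.20193078],
       [-0.61028461,  0.58890694, -0.52985028, -0.44231363],
       [-0.00861767,  0.66387404,  0.74779475,  0.78684693],
       [ 0.        ,  0.        ,  0.        ,  1.        ]])}
reset_well scene [(array([263., 242.]), 0.63), (array([267., 299.]), 0.53)]
reset_well side [(array([335., 304.]), 0.93)]
[... 359 characters left out ...]
0., 231.]), 0.73)]
(array([0.49677327, 0.14624203, 0.09115473]), [0.0027642509857385045, 0.0027642509857384507])
machine scene [(array([262., 244.]), 0.19)]
machine side [(array([330., 259.]), 0.71), (array([403., 365.]), 0.52)]
(array([ 0.55449704, -0.06421319,  0.13984222]), [0.026349620552384025, 0.026349620552384174])
mallet scene [(array([440., 224.]), 0.61)]
mallet side [(array([231., 214.]), 0.57)]
(array([ 0.5355621 ,  0.31470416, -0.0128031 ]), [0.00029896324094457377, 0.0002989632409444636])
compound_bar scene [(array([267., 301.]), 0.97)]
compound_bar side [(array([397., 272.]), 0.69)]
(array([ 0.65569688, -0.10615344,  0.0910492 ]), [0.0012454128309571987, 0.0012454128309571878])
```

View pics/scene1.png

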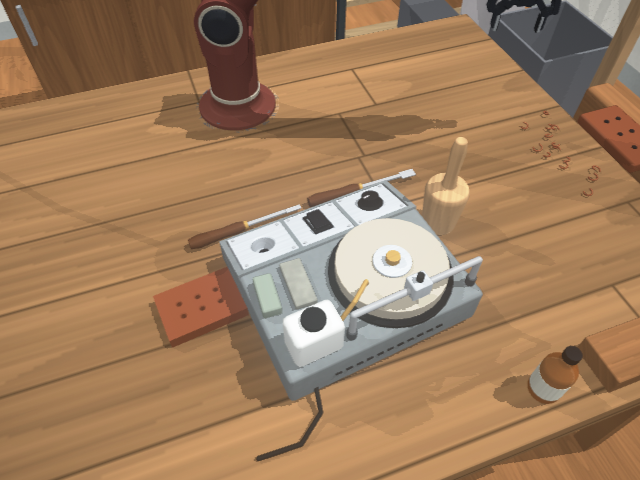

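View pics/side1.png

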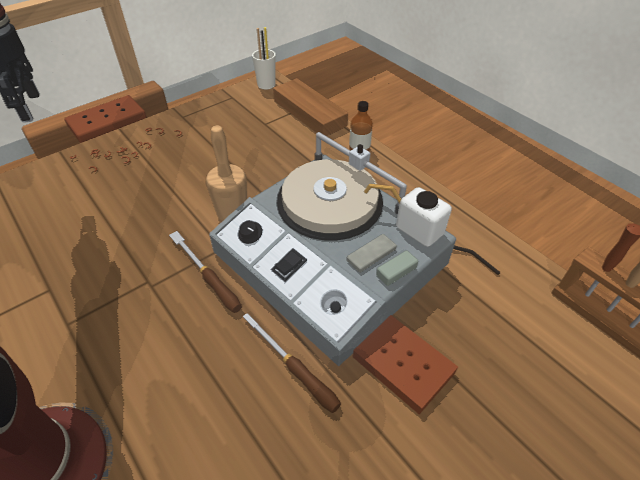

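The scene picture shows the well at (263,242), the rocker at (318,222) and the dial at (368,200). The mallet stands left of the dial at (445,205). The side picture has the well at (335,303), the rocker at (289,264) and the dial at (250,232), with the gouges lying in front of the machine. The machine is yawed by about 0.1 rad. I'll approach on the operator's side of the mallet, closing the fingers on the way.

```bash
python3 -m creep '[[1,2,-3,3,0.1],[1,3.5,-7,5,0.2],[1,5,-11.5,6,0.3],[1,7,-16,6,0.4],[1,9,-20.5,6,0.52]]' 30
python3 -m creep '[[1,2,-4.5,0,0],[1,4,-9,0,0],[1,6,-13.5,0,0],[1,8,-18,0,0],[1,10,-22.5,0,0]]'
python3 -m creep '[[1,1,-4.5,-1,0],[1,2,-9,-2,0],[1,2,-13.5,-3,0],[1,2,-13.5,-3,0],[1,2,-13.5,-3,0]]'
cat > look.py <<'E'
import sys
from h import *
s=state();print(s["time"],s["position"],s["ee_rot"],s["ft_force"],s["finger_gap"],np.round(s["joint_positions"],2))
C=read_camera("wrist");cv2.imwrite(f"pics/{sys.argv[1]}.png",C["color"]);print(C["cam_to_world"])
n=np.array([-.259*.995,-.259*.1,.966]);p0=np.array([.5137,.039,.0805])
for l in ("reset_well","switch_face","dial_mark"):
    for q in mark_of(l,"wrist")[:2]:
        o,d=ray(C,q["position"]);t=(p0-o)@n/(d@n);print(l,np.round(q["position"]),round(q["confidence"],2),o+t*d)
E
python3 look.py w1
```

```text
time: 1.2
position: [0.3567, 0.3865, 0.2921]
ee_rot: [-0.473, 0.474, 0.526, -0.525]
ft_force: [1.4, 0.1, 0.6]
finger_gap: 0.0125
time: 1.7
position: [0.4567, 0.1611, 0.2918]
ee_rot: [-0.475, 0.475, 0.524, -0.524]
ft_force: [1.0, 0.3, 0.0]
finger_gap: 0.0
time: 2.2
position: [0.476, 0.0269, 0.2613]
ee_rot: [0.476, -0.476, -0.523, 0.523]
ft_force: [0.1, 1.0, 0.5]
finger_gap: 0.0
2.2 [0.47599713 0.02687694 0.26128843] [ 0.47582798 -0.47565112 -0.52310627  0.52316687] [0.08344507 1.01902273 0.54052718] 4.147830101782523e-05 [-0.11  0.31  0.02  1.86 -0.01  0.97  1.57]
[[-9.54400904e-02 -9.48427787e-01 -3.02284505e-01  3.98889865e-01]
 [ 9.95435109e-01 -9.10440749e-02 -2.86342379e-02  2.15406774e-02]
 [-3.63706229e-04 -3.03637463e-01  9.52787573e-01  4.02928024e-01]
 [ 0.00000000e+00  0.00000000e+00  0.00000000e+00  1.00000000e+00]]
reset_well [190. 260.] 0.75 [ 0.52565509 -0.07789926  0.08055507]
reset_well [581. 275.] 0.61 [0.50681562 0.24671039 0.08423246]
switch_face [334. 259.] 0.7 [0.51362977 0.04096739 0.08053401]
dial_mark [465. 264.] 0.64 [0.50719412 0.14963348 0.08173065]
```

View pics/w1.png

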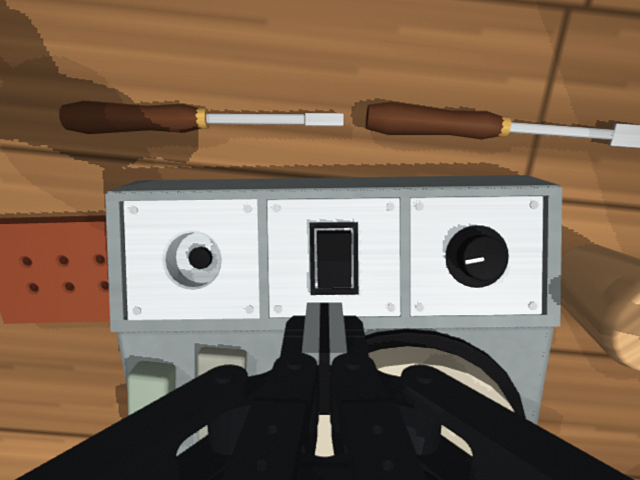

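The picture shows the operator's side at the top, with the well at (195,259), the rocker at (334,258) and the dial at (476,257). The closed fingertips are just below the rocker. The wrist fix agrees with the two-camera fix: switch at (0.5137, 0.040), well at (0.525, -0.0785). Next I'll descend over the near end of the rocker.

```bash
python3 -m creep '[[1,0.5,1.0,-5,0],[1,0.5,1.0,-10,0],[1,0.5,1.0,-14,0],[1,0.5,1.0,-15.8,0],[1,0.5,1.0,-15.8,0]]'
python3 look.py w2
```

```text
time: 2.9
position: [0.4792, 0.0394, 0.101]
ee_rot: [0.476, -0.473, -0.523, 0.526]
ft_force: [0.4, 0.1, 1.0]
finger_gap: -0.0002
2.9 [0.47921835 0.03936179 0.10097174] [ 0.47563244 -0.47253909 -0.52316132  0.52610153] [0.41457952 0.124734   1.0383895 ] -0.00021755201620952518 [-0.13  0.55  0.    2.04 -0.    0.55  1.55]
[[-1.01655681e-01 -9.49593141e-01 -2.96545087e-01  4.02971160e-01]
 [ 9.94819643e-01 -9.70391741e-02 -3.02865722e-02  3.35675244e-02]
 [-1.65690629e-05 -2.98087680e-01  9.54538493e-01  2.43050765e-01]
 [ 0.00000000e+00  0.00000000e+00  0.00000000e+00  1.00000000e+00]]
reset_well [ 56. 370.] 0.83 [ 0.52605925 -0.07656015  0.08069879]
dial_mark [562. 389.] 0.58 [0.51095577 0.15416516 0.08285567]
```

View pics/w2.png

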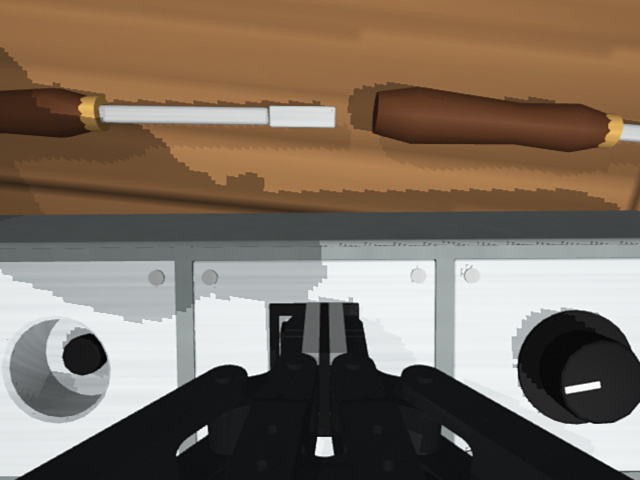

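The tip is over the near end of the rocker: the rim spans columns 270–358 and the tip is at about 325, so 2–3 mm too far left. I'll correct y and press in small steps.

```bash
python3 -m creep '[[1,0,-0.2,-0.3,0],[1,0,-0.2,-0.6,0],[1,0,-0.2,-0.8,0],[1,0,-0.2,-0.9,0],[1,0,-0.2,-0.9,0]]'
python3 -m creep '[[1,0,0,-0.1,0],[1,0,0,-0.2,0],[1,0,0,-0.2,0]]'
```

```text
time: 3.6
position: [0.4809, 0.036, 0.0942]
ee_rot: [0.475, -0.475, -0.524, 0.524]
ft_force: [-0.1, 0.4, 0.2]
finger_gap: 0.0001
time: 3.9
position: [0.4811, 0.036, 0.0924]
ee_rot: [0.475, -0.475, -0.524, 0.524]
ft_force: [-0.7, 0.4, 1.9]
finger_gap: 0.0001
```

```bash
python3 -m creep '[[1,0,0,-0.1,0],[1,0,0,-0.2,0],[1,0,0,-0.3,0],[1,0,0,-0.3,0]]'
python3 -m creep '[[1,0,0,-0.1,0],[1,0,0,-0.2,0],[1,0,0,-0.2,0]]'
python3 -m creep '[[1,0,0,-0.1,0],[1,0,0,-0.1,0]]'
```

```text
time: 4.3
position: [0.4807, 0.036, 0.0891]
ee_rot: [0.475, -0.475, -0.524, 0.524]
ft_force: [-0.8, -0.4, 3.1]
finger_gap: -0.0002
time: 4.6
position: [0.4806, 0.036, 0.087]
ee_rot: [0.475, -0.475, -0.524, 0.524]
ft_force: [-1.6, 0.0, 2.0]
finger_gap: 0.0002
time: 4.8
position: [0.4807, 0.036, 0.0861]
ee_rot: [0.475, -0.475, -0.524, 0.524]
ft_force: [-2.3, -0.8, 2.3]
finger_gap: -0.0001
```

```bash
python3 -m creep '[[1,0,0,-0.1,0],[1,0,0,-0.1,0]]'
python3 -m creep '[[1,0,0,-0.1,0],[1,0,0,-0.1,0]]'
python3 -m creep '[[1,0,0,-0.1,0],[1,0,0,-0.1,0]]'
```

```text
time: 5.0
position: [0.4807, 0.036, 0.0851]
ee_rot: [0.475, -0.475, -0.524, 0.524]
ft_force: [-1.6, 0.4, 2.0]
finger_gap: -0.0001
time: 5.2
position: [0.4809, 0.036, 0.0841]
ee_rot: [0.475, -0.475, -0.524, 0.524]
ft_force: [-2.7, -0.8, 1.8]
finger_gap: 0.0003
time: 5.4
position: [0.4809, 0.036, 0.0838]
ee_rot: [0.475, -0.475, -0.524, 0.524]
ft_force: [-4.5, -0.0, 8.2]
finger_gap: 0.0001
```

The force jumped to 8 N at z = 0.084, so the rocker has hit its stop. One more small push, then I'll lift and go above the well.

```bash
python3 -m creep '[[1,0,0,-0.05,0],[1,0,0,-0.05,0],[1,0,0,2,0],[1,-1,0,6,0],[1,-1,-4,7,0]]'
python3 -m creep '[[1,1,-4,0,0],[1,2.5,-7.4,0,0],[1,2.5,-7.4,0,0],[1,2.5,-7.4,0,0]]'
python3 look.py w3
python3 - <<'E'
from h import *
c=read_camera("side");i=c["color"][180:360,190:400];cv2.imwrite("pics/s2.png",cv2.resize(i,None,fx=3.5,fy=3.3,interpolation=3))
E
```

```text
time: 5.9
position: [0.4744, 0.0022, 0.1565]
ee_rot: [-0.47, 0.473, 0.53, -0.523]
ft_force: [1.6, -0.4, 0.0]
finger_gap: -0.0002
time: 6.3
position: [0.4972, -0.079, 0.1532]
ee_rot: [-0.475, 0.476, 0.524, -0.523]
ft_force: [-0.7, 0.3, 0.2]
finger_gap: -0.0001
6.3 [ 0.49720436 -0.07896533  0.15324803] [-0.47482537  0.47614525  0.52382674 -0.52290737] [-0.65339111  0.29455622  0.24179159] -7.5102558910875e-05 [ 0.11  0.49  0.    1.94 -0.    0.71  1.78]
[[-9.64529927e-02 -9.47570404e-01 -3.04642660e-01  4.19751626e-01]
 [ 9.95337063e-01 -9.21240920e-02 -2.85881675e-02 -8.43084578e-02]
 [-9.75627010e-04 -3.05979544e-01  9.52037587e-01  2.94702004e-01]
 [ 0.00000000e+00  0.00000000e+00  0.00000000e+00  1.00000000e+00]]
reset_well [319. 303.] 0.94 [ 0.52440293 -0.07717367  0.08024048]
switch_face [526. 305.] 0.98 [0.51375636 0.04091609 0.08056641]
```

View pics/w3.png

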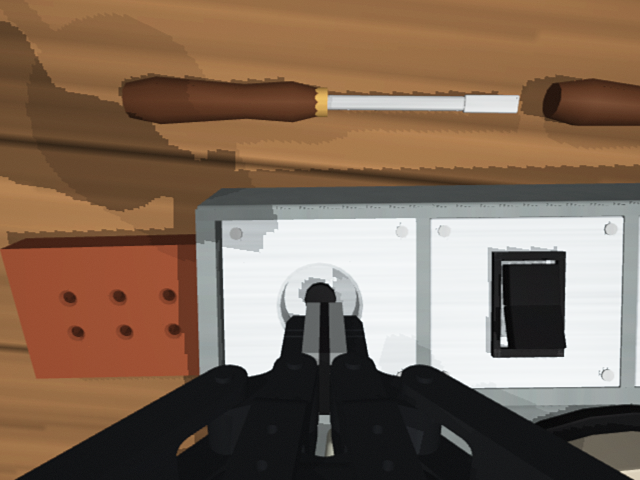

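View pics/s2.png

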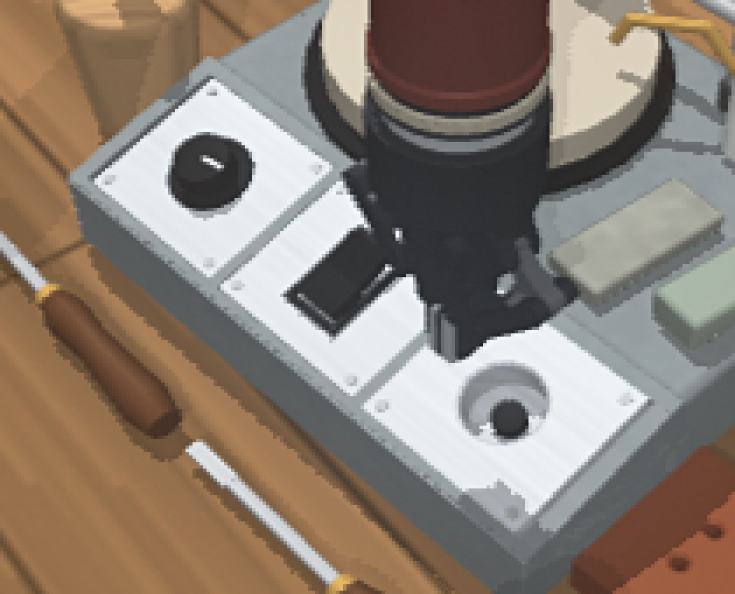

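The well mouth is centred near (320,300) in the wrist picture, with the tip nearly in line at about column 325. The rocker now looks lowered at its near end (top, (530,262)). I'll crop the rocker before and after the press to confirm it is off, and work out the lateral alignment.

```bash
python3 - <<'E'
from h import *
c=read_camera("wrist");M=np.array(c["cam_to_world"]);print(c["cx"],c["cy"],c["fx"])
for n,p in (("tip",[.4972,-.0782,.153]),("well",[.525,-.078,.0805])):
    q=M[:3,:3].T@(np.array(p)-M[:3,3]);print(n,q,c["cx"]+c["fx"]*q[0]/-q[2],c["cy"]-c["fy"]*q[1]/-q[2])
a=cv2.imread("pics/w1.png")[215:300,300:370];b=cv2.imread("pics/w3.png")[235:370,470:590]
s=cv2.imread("pics/side1.png")[235:290,260:320]
f=lambda i:cv2.convertScaleAbs(cv2.resize(i,(260,360),interpolation=2),alpha=1,beta=0)
g=np.hstack([f(a),f(b),f(s)]);g=(255*(g/255.)**.5).astype(np.uint8);cv2.imwrite("pics/rk.png",g)
E
```

```text
323.9578433614255 243.70475064651643 412.37591390665324
tip [-0.00378861 -0.03144404 -0.15890564] 314.1260236035232 325.30516566305243
well [-0.00641424 -0.03577607 -0.2363877 ] 312.7682611393665 306.11573831521633
```

View pics/rk.png

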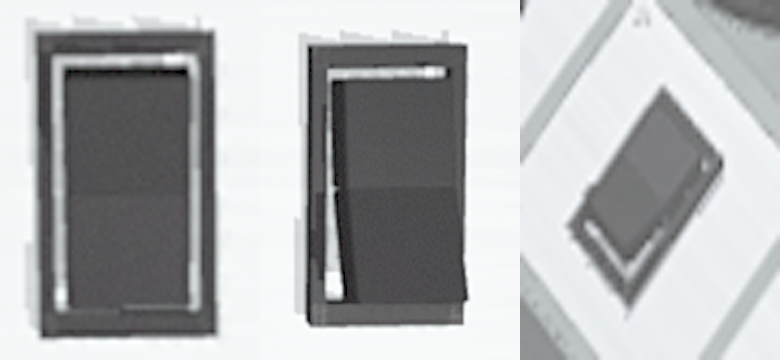

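Near is at the top in each crop. Before the press (left) the rocker's near end is up. After it (middle) the near end is sunk and the far end raised, so the switch is off. Predicted and seen positions of tip and well are off by the same amount, so the tip is in line with the well. Going in.

```bash
python3 -m creep '[[1,3.2,0,-2.5,0],[1,3.2,0,-5,0],[1,3.2,0,-6,0],[1,3.2,0,-6,0],[1,3.2,0,-6,0]]'
python3 look.py w4
```

```text
time: 7.1
position: [0.528, -0.0779, 0.0938]
ee_rot: [-0.475, 0.475, 0.524, -0.524]
ft_force: [-0.1, -0.1, -0.1]
finger_gap: 0.0001
7.1 [ 0.5279801  -0.07788576  0.09384169] [-0.47468768  0.47488824  0.5240135  -0.52398723] [-0.13480282 -0.09631473 -0.11054702] 9.776955611716056e-05 [ 0.1   0.62  0.    1.91 -0.    0.61  1.78]
[[-9.90579540e-02 -9.47961599e-01 -3.02582763e-01  4.50812994e-01]
 [ 9.95081461e-01 -9.45621481e-02 -2.95107642e-02 -8.34522305e-02]
 [-6.37804766e-04 -3.04017774e-01  9.52666146e-01  2.35440137e-01]
 [ 0.00000000e+00  0.00000000e+00  0.00000000e+00  1.00000000e+00]]
reset_well [323. 300.] 0.82 [ 0.5245404  -0.07656834  0.08029338]
switch_face [608. 302.] 0.87 [0.51368427 0.04055667 0.08053754]
```

View pics/w4.png

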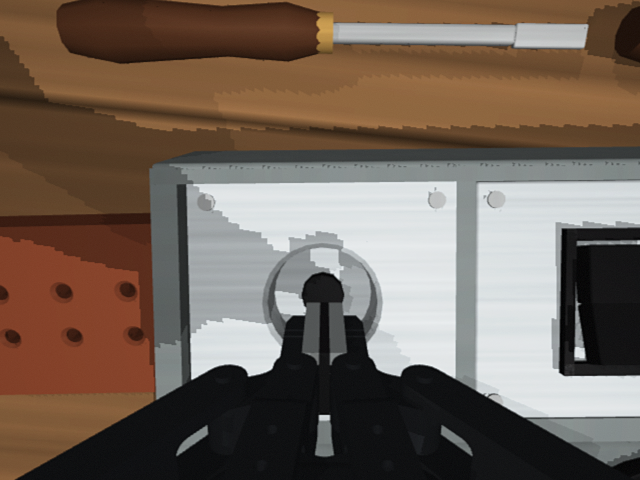

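The well mouth is centred near (322,300) and the tip at about (325,303). Sideways that is centred, and in x the tip is perhaps 1 mm too far, so I'll shift back 1 mm. Now into the well.

```bash
python3 -m creep '[[1,-0.1,0,-0.6,0],[1,-0.1,0,-1.2,0],[1,-0.1,0,-1.8,0],[1,-0.1,0,-2.2,0],[1,-0.1,0,-2.2,0]]'
python3 -m creep '[[1,0,0,-0.2,0],[1,0,0,-0.4,0],[1,0,0,-0.6,0],[1,0,0,-0.6,0]]'
python3 -m creep '[[1,0,0,-0.1,0],[1,0,0,-0.2,0],[1,0,0,-0.2,0]]'
```

```text
time: 7.8
position: [0.5265, -0.0779, 0.0704]
ee_rot: [0.475, -0.474, -0.524, 0.524]
ft_force: [0.5, -0.6, -0.2]
finger_gap: -0.0
time: 8.2
position: [0.5271, -0.078, 0.0652]
ee_rot: [0.475, -0.475, -0.524, 0.524]
ft_force: [0.8, 0.1, 0.1]
finger_gap: 0.0001
time: 8.5
position: [0.5275, -0.078, 0.0637]
ee_rot: [-0.475, 0.475, 0.524, -0.524]
ft_force: [-0.0, -0.0, 3.4]
finger_gap: 0.0001
```

```bash
python3 -m creep '[[1,0,0,-0.1,0],[1,0,0,-0.2,0],[1,0,0,-0.3,0],[1,0,0,-0.4,0],[1,0,0,-0.4,0]]'
python3 -m creep '[[1,0,0,-0.1,0],[1,0,0,-0.1,0]]'
python3 -m creep '[[1,0,0,-0.1,0],[1,0,0,-0.1,0]]'
```

```text
time: 9.0
position: [0.5283, -0.0779, 0.0596]
ee_rot: [-0.474, 0.476, 0.525, -0.523]
ft_force: [1.4, 0.2, 3.9]
finger_gap: -0.0001
time: 9.2
position: [0.5284, -0.0779, 0.0593]
ee_rot: [-0.474, 0.476, 0.525, -0.523]
ft_force: [1.5, 0.2, 9.4]
finger_gap: -0.0001
time: 9.4
position: [0.5285, -0.0779, 0.0591]
ee_rot: [-0.474, 0.476, 0.525, -0.523]
ft_force: [-0.5, 0.8, 14.5]
finger_gap: -0.0004
```

The force is rising steeply, about 5 N per mm commanded, so this is a stop at z = 0.059. One more small push, then I'll lift straight up and check.

```bash
python3 -m creep '[[1,0,0,-0.1,0],[1,0,0,-0.1,0]]'
python3 -m creep '[[1,0,0,1,0],[1,0,0,3,0],[1,0,0,6,0],[1,-3,0,9,0],[1,-6,2,12,0]]'
python3 -m creep '[[1,-2,4,1,0],[1,-2,8,1,0],[1,-2,8,1,0],[1,-2,8,1,0]]'
python3 - <<'E'
from h import *
I=[]
c=read_camera("side");I.append(c["color"][275:335,305:370])
c=read_camera("wrist");print(c["cam_to_world"][:3,3])
q=mark_of("reset_well","wrist");print(q[:1]);x,y=map(int,q[0]["position"]);I.append(c["color"][max(0,y-50):y+50,max(0,x-54):x+54])
I.append(cv2.imread("pics/side1.png")[275:335,305:370])
c=read_camera("scene");I.append(c["color"][190:270,225:400])
g=[cv2.resize(i,(390,290),interpolation=2) for i in I];g=np.vstack([np.hstack(g[:2]),np.hstack(g[2:])]);cv2.imwrite("pics/chk.png",(255*(g/255.)**.6).astype(np.uint8))
for l in ("dial_mark","mallet","compound_bar"):
    for n in ("scene","side"): print(l,n,[np.round(m["position"],1) for m in mark_of(l,n)[:1]])
E
```

```text
time: 9.6
position: [0.5285, -0.0779, 0.0589]
ee_rot: [-0.474, 0.476, 0.525, -0.523]
ft_force: [-1.8, 0.3, 20.7]
finger_gap: -0.0001
time: 10.1
position: [0.4651, -0.0607, 0.1762]
ee_rot: [0.477, -0.476, -0.521, 0.524]
ft_force: [0.1, 0.6, 0.8]
finger_gap: -0.0
time: 10.5
position: [0.4458, 0.0225, 0.1857]
ee_rot: [0.475, -0.474, -0.524, 0.525]
ft_force: [-0.5, 0.5, -1.2]
finger_gap: -0.0001
[0.36937971 0.01586437 0.32742692]
[{'position': [163.7, 341.5], 'confidence': 0.87}]
dial_mark scene [array([365., 197.])]
dial_mark side [array([249.7, 229.1])]
mallet scene [array([436.8, 224.2])]
mallet side [array([234.4, 213.8])]
compound_bar scene [array([267.7, 299.7])]
compound_bar side [array([395.5, 270. ])]
```

View pics/chk.png

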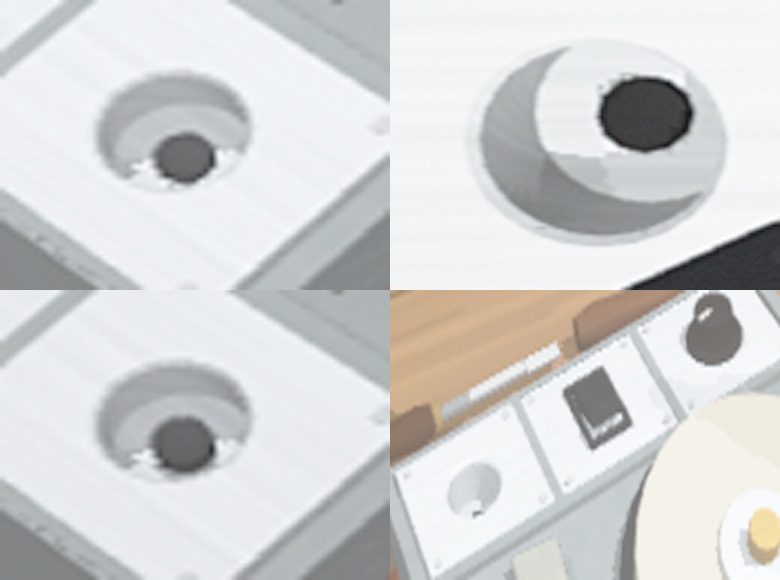

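Bottom left is before the press, top left after: the button stands clearly lower. The switch is still off and the dial marks haven't moved. I'll compute the button's depth from its pixel offset to the mouth to be sure it is fully in.

```bash
python3 - <<'E'
from h import *
w=np.array([.5248,-.0778,.0803]);z=np.array([-.259*.995,-.259*.1,.966])
def proj(c,p):
    M=np.array(c["cam_to_world"]);q=M[:3,:3].T@(p-M[:3,3]);return np.array([c["cx"]+c["fx"]*q[0]/-q[2],c["cy"]-c["fy"]*q[1]/-q[2]])
def dark(im,cx,cy,r):
    g=im[cy-r:cy+r,cx-r:cx+r].max(2);n,l,s,ce=cv2.connectedComponentsWithStats((g<70).astype(np.uint8))
    return [(np.round(ce[i]+[cx-r,cy-r],1),s[i][4],s[i][:4]+[cx-r,cy-r,0,0]) for i in range(1,n) if s[i][4]>30]
for n in ("wrist","side"):
    c=read_camera(n);m=proj(c,w);print(n,"mouth pred",m.round(1))
    for d in (18,21,24): print(d,(proj(c,w-z*d/1000)-m).round(1))
    print("now",dark(c["color"],*( (180,331) if n=="wrist" else (335,305)),16))
print("before",dark(cv2.imread("pics/side1.png"),335,305,16))
E
```

```text
wrist mouth pred [164.2 336.3]
18 [ 9.7 -6.7]
21 [11.2 -7.8]
24 [12.6 -8.8]
now [(array([179.3, 328. ]), np.int32(520), array([167, 316,  26,  26]))]
side mouth pred [332.7 301.4]
18 [1.6 4. ]
21 [1.8 4.6]
24 [2.1 5.3]
now [(array([335.5, 307.4]), np.int32(75), array([331, 303,  10,  10]))]
before [(array([335.3, 306.9]), np.int32(88), array([331, 302,  10,  11]))]
```

The measured offset of about (13, -9) px matches the fully-in depth (24 mm predicts 12.6, -8.8; the popped-out 18 mm predicts 9.7, -6.7). The arm is clear, so I'm handing in.

```bash
python3 -c "
from h import *
print(order.close_job(), state()['time'], state()['ft_force'])"
```

```text
the job is handed in; nothing more can be done
the job is handed in; nothing more can be done
```

The sharpener is switched off and its overload button is reset, done in that order. I handed the job in at about 11 s with the arm clear of everything.

- **Switch:** I pressed the near end of the rocker with the closed fingertips. It moved under about 2–3 N and hit its stop at about 8 N. The close-up afterwards shows the near end down and the far end up.
- **Reset button:** I pressed it at the bottom of the well until it stopped firmly, at about 21 N. In the last picture its offset from the well's mouth matches the fully-in depth of 24 mm. The side view alone could not confirm this, because the change there was only about half a pixel.
- **Surroundings:** The dial, mallet and compound bar marks stayed within 2–4 px of where they started, about the networks' usual error. I did not re-measure the gouges, dish or slip stone, but no move went near them.

No check failed. The wrist camera showed a constant sideways offset of about 4 mm, the same for the fingertip and the well, so it did not affect the alignment.

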